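Set a carved stone tablet square into the bench stops

TASK

Push the carved limestone tablet along the bench into the corner of the wooden stops, ready for rubbing down: one long side flush against the long rail, and one end butted up against the short stop block. Only push it with the fingers; never lift or tip it, it stays flat on the bench all the time. Leave the small stone disc and the other tools and things on the bench where they are.

Things in the scene. Friction and masses are not known exactly. Their poses are not given: they have to be found in the camera images.
- tablet: cream limestone tablet lying flat, carved border and rosette on top (raised under 3 mm); 120 mm long (its y axis) x 96 mm wide (its x axis) x 30 mm high, 0.6 to 0.9 kg, slides on the bench with dry friction (a push of about 3 to 9 N). Origin: centre of its underside, z up. At the start its y axis is within 0.35 rad of the rail's y axis.
- rail: dark wooden bar fixed to the bench, 460 mm long (its y axis) x 40 mm (its x axis) x 30 mm high. Origin: centre of its underside. Its x axis points away from the robot; its working face is the one towards the robot, 20 mm from the origin on the -x side; the tablet starts in front of it. Tablet flush: its origin is 68 mm from the rail's origin on the -x side.
- stop: dark wooden block fixed to the bench against the rail's working face: 60 mm out from the rail (its x) x 30 mm along it (its y) x 30 mm high, axes parallel to the rail's. Origin: centre of its underside. It stands 190 mm from the rail's middle, at the left (+y) or right (-y) end (varies). Working face: towards the rail's middle, 15 mm from origin. Tablet butted: origins 75 mm apart along the rail.
- disc: loose small round stone disc, 44 mm across, 20 mm high, standing in front of the rail near the end without the stop block, 190 mm from the rail's middle. Not a stop: leave alone. Origin: centre of its underside.
- chisel: loose steel stone chisel lying flat, 180 mm long (its x axis), 22 mm wide, 12 mm high, beside the work. Leave alone. Origin: under about its middle.
- rubbing_block: loose grey rubbing stone, 90 mm (its x axis) x 45 x 28 mm high, beside the work. Leave alone. Origin: centre of its underside.
- mallet: round wooden mallet standing on its head, head 92 mm across, 225 mm high in all, at the right. Leave alone. Origin: centre of its underside.
- wheel: steel grinding cup wheel lying flat, 100 mm across, 24 mm high, at the back right. Leave alone. Origin: centre of its underside.
- tin: white tin with brushes, 76 mm across, about 190 mm high with the brushes, at the back left. Leave alone. Origin: centre of its underside.
- bottle: blue plastic water bottle, 66 mm across, 200 mm high, at the left. Leave alone. Origin: centre of its underside.
There are look-alikes about, which are no part of the job. What is meant by the stop is not turquoise, and is the larger of those in its own colour. Leave any green look-alike of the tablet alone.

How it is judged:
By the outcome, as a careful person would: the job done as asked, in the order asked, and still so for the second after the job is handed in, with the robot touching nothing.
It also fails if it takes over 51 s, if anything falls off the work surface, if the arm or the gripper's body presses on something with over 40 N, if the wrist force passes 120 N, or if a joint passes its speed limit or range.

ROBOT

A 6-joint arm with a two-finger parallel gripper is mounted at the origin on the work surface. World frame = base frame: x ahead of the robot, y to its left, z up, the work surface at z = 0. Lengths are in mm, angles in rad, forces in N, time in s.
With the tool pointing down it reaches from about 375 to 825 mm from the base axis. Payload 5.5 kg.
Tool frame: the origin (TCP) lies at the very end of the fingers, on their centre line; the grasp point (between the pads) lies 19 mm behind it; z points along the fingers, y is the line along which they close (so a half turn about z gives the same grasp; the last joint's range is limited). The gripper opens to 85 mm and grips with 20 to 120 N. Pads are 22 mm wide; open, the fingers measure 114 mm over their backs; the gripper's body (76 mm by 85 mm) begins 54 mm behind the grasp point. The pads swing forward as they close: fully open they stand 13 mm farther back than shut.
Start: joints at [-1.225, 0.314, -0.047, 1.21, 0, 1.571], TCP at [203.366, -564.479, 231.299] pointing down, gripper open.
Joint ranges: [-2.67, 2.67], [-0.69, 1.73], [-1.03, 1.25], [-2.08, 2.16], [-1.42, 1.45], [-3.14, 3.14]. Speed limits (rad/s): [2.39, 2.39, 3.01, 3.14, 3.14, 3.14].

INTERFACE

Orientations are given as a 3x3 rotation matrix whose columns are the frame's x, y, z axes.
In Python, from station import * gives the robot as it stands.
- The arm moves only by the tool step_arm, never from a script. Its argument "steps" is a list of rows, each a list of 7 numbers: the shift along the tool's x, y, z each as a share of 0.25 m, from -1 to 1, then the turn, a rotation vector about the tool's x, y, z each as a share of 360 degrees, from -1 to 1, then the opening, from 0 (shut) to 1 (fully open). A call has 1 to 10 rows; each row shifts and turns the commanded pose from where the row before left it, along the tool's axes as they then stand; what a row does not reach is not made up. A row lasts 1/12 s, in which the tool goes at most 41.7 mm and 7.16 degrees, less where a joint would pass 70% of its speed; a pose out of reach is approached as far as the arm can. A call with a number of a shift or a turn outside -1 to 1 is refused whole. A call with a gripper value outside its range is refused whole. The fingers move at their own pace and stop on an object; "grip_force" is the grip in N (left out, the last holds). Time passes only in rows, so rows that do not move let the fingers close. It gives the time, the measured TCP pose, the force, the opening and the grip force at its end, in the units of the state.
- state(): the state, without advancing time (a new reading comes with each control period).
- snapshot(name): name is "scene" or "top" or "wrist"; returns the picture (384x512x3 uint8, red, green, blue); there is no depth.
- calibration(name): a dict with "camera_matrix" (3x3 intrinsics, pixels), "k1" (the pictures are not rectified: a ray, as slopes to the right and down, at radius r is drawn at 1 + k1 r^2 times it, then the intrinsics apply), "world_from_camera" (4x4, takes a point from camera to world coordinates); the wrist camera has in their place "mount" (4x4, takes a point from camera to tool coordinates, whose origin is the TCP and whose axes are the flange's). Camera axes: x right, y up, looking along -z (the intrinsics and any distortion apply to the point x, -y, -z); pixel columns grow to the right and rows downward; lengths in mm; the calibration is good to about 2 mm. A picture is of the moment at which its call begins: read the wrist's pose just before it. calibration takes no time and is no camera call.
- finish_job(): hands the job in; it is judged then, once.
The state is a dict: "t": time; "joints": joint angles; "qvel": joint speeds; "joint_efforts": joint torques, N m; "ee_pos": TCP position; "eef_rot": TCP orientation; "wrist_force": force on the tool from outside, world axes, zero at the start; "torque": the same for the moment, N m; "opening": opening from 0.0 (shut) to 1.0 (fully open); "grip_force": force on a finger pad.
Only numpy, scipy, OpenCV 4.12 (cv2) and the standard library are available. Lean on these libraries where they do the work, as an engineer would, in place of code of your own. Each camera call takes 0.05 s, during which the arm holds its last target. There are 200 camera calls.

## Working session

There is one attempt and no reset: what is moved stays moved. The work goes in short steps, Python scripts to look and compute and a tool call to move; the robot and the scene stay as the last step left them, time stands still between calls to the robot, and variables do not carry over. Pictures are saved under pics/ and viewed, at most 10 in all, crops included, and the job is handed in when it is done.

Besides the shell and the picture viewer there is one more tool, called after "Call:" by a JSON object that holds its "name" and its "arguments". step_arm: Moves the arm, as the interface text tells. Its arguments: {"type":"object","properties":{"steps":{"type":"array","items":{"type":"array","items":{"type":"number","minimum":-1,"maximum":1}}},"grip_force":{"type":"number"}},"required":["steps"]}

```bash
mkdir -p pics; cat > h.py <<'E'
from station import *
import numpy as np, cv2
def ray(name,px):
    c=calibration(name);K=np.array(c["camera_matrix"]);k=c["k1"]
    d=cv2.undistortPoints(np.array(px,float).reshape(-1,1,2),K,np.array([k,0,0,0],float)).reshape(-1,2)
    if "mount" in c:
        s=state();T=np.eye(4);T[:3,:3]=s["eef_rot"];T[:3,3]=s["ee_pos"];W=T@np.array(c["mount"])
    else: W=np.array(c["world_from_camera"])
    v=np.c_[d[:,0],-d[:,1],-np.ones(len(d))]@W[:3,:3].T
    return W[:3,3],v
def onz(name,px,z):
    o,v=ray(name,px); return (o+v*((z-o[2])/v[:,2])[:,None])[:,:2]
def save(name,f):
    im=snapshot(name);cv2.imwrite(f,im[:,:,::-1]);return im
E
python3 - <<'E'
from h import *
for n in("top","scene"):
    im=save(n,f"pics/{n}0.png")
    cv2.imwrite(f"pics/{n}0b.png",cv2.resize(im[:,:,::-1],(800,600),interpolation=cv2.INTER_CUBIC))
    print(np.array(calibration(n)["world_from_camera"]).round(2).tolist())
s=state();print(s["t"],s["eef_rot"],s["wrist_force"])
E
```

```text
[[0.0, 1.0, -0.03, 476.19], [-1.0, 0.0, 0.02, 12.63], [0.02, 0.03, 1.0, 1247.27], [0.0, 0.0, 0.0, 1.0]]
[[0.0, -0.75, 0.66, 1453.9], [1.0, -0.01, -0.02, -13.0], [0.02, 0.66, 0.75, 1087.54], [0.0, 0.0, 0.0, 1.0]]
0.1 [[ 9.40817751e-01  3.38912505e-01 -5.23356380e-04]
 [ 3.38912909e-01 -9.40816682e-01  1.41795559e-03]
 [-1.18195324e-05 -1.51141002e-03 -9.99998858e-01]] [-0.31884717  1.15225785 -0.53890245]
```

View pics/top0b.png

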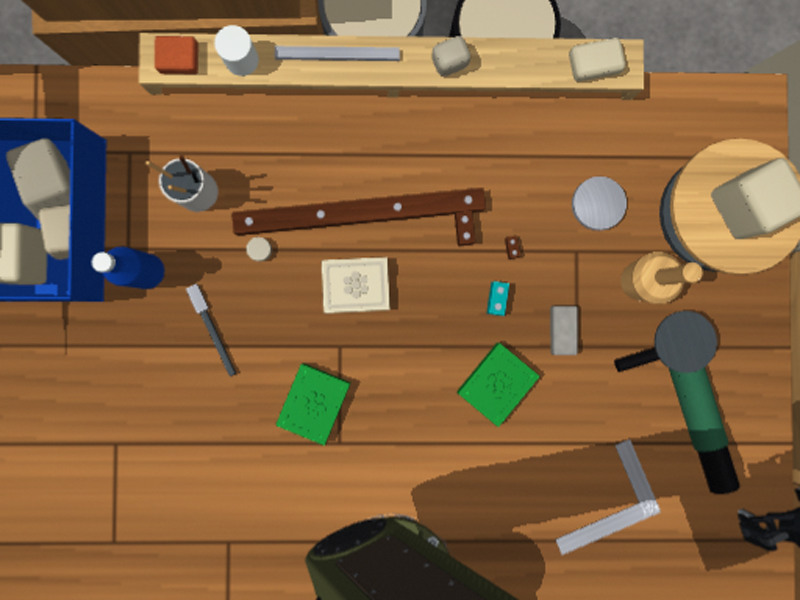

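View pics/scene0b.png

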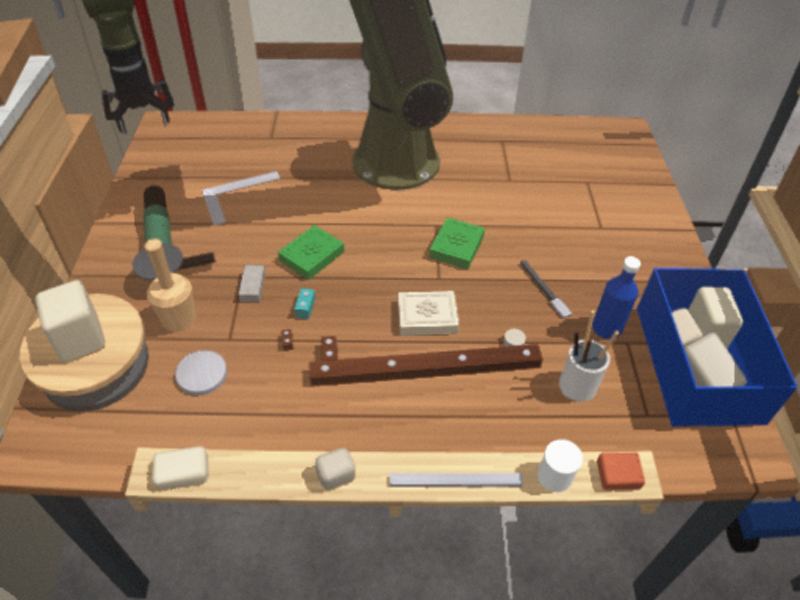

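Top view (800×600 scale): rail from (233,220) to (485,200), the real stop at its right (−y) end at (466,227), tablet at (356,285), and disc at (259,249). The decoys are the small brown block (513,247), the turquoise block (498,298) and two green tablets at (313,404) and (499,383). Next I'll measure with masks.

```bash
cat >> h.py <<'E'
def rect(c,z,name="top"):
    p=onz(name,c.reshape(-1,2)+0.0,z).astype(np.float32)
    return cv2.minAreaRect(p),p
def blob(m,lo,pt):
    n,l,st,ce=cv2.connectedComponentsWithStats(m.astype(np.uint8),connectivity=4)
    k=l[pt[1],pt[0]];assert k>0
    c,_=cv2.findContours((l==k).astype(np.uint8),cv2.RETR_EXTERNAL,cv2.CHAIN_APPROX_NONE)
    return max(c,key=len)
def tabmask(im):
    h=cv2.cvtColor(im,cv2.COLOR_RGB2HSV).astype(int);return (h[...,2]>150)&(h[...,1]<95)
def tablet(im,pt):
    m=tabmask(im); m=cv2.morphologyEx(m.astype(np.uint8),cv2.MORPH_CLOSE,np.ones((3,3)))
    return rect(blob(m,0,pt),30)
E
python3 - <<'E'
from h import *
im=cv2.imread("pics/top0.png")[:,:,::-1].copy()
f=.64
for q in[(340,270),(356,285),(300,211),(466,229),(356,330),(300,230)]:print(q,im[int(q[1]*f),int(q[0]*f)])
r,p=tablet(im,(int(330*f),int(268*f)));print("tab",r)
h=cv2.cvtColor(im,cv2.COLOR_RGB2HSV).astype(int)
m=(im[...,0]<115)&(im[...,0]>im[...,2]+12)&(im[...,0]<130)
m=(im.astype(int).sum(2)<190)&(im[...,0].astype(int)>im[...,2].astype(int)+15)
m=m|False
c=blob(cv2.morphologyEx(m.astype(np.uint8),cv2.MORPH_CLOSE,np.ones((3,3))),0,(int(290*f),int(214*f)))
r,p=rect(c,30);print("rail+stop",r)
for z,nm,pts in((30,"screws",[(249,221),(320.5,214.5),(397.5,207),(468,200)]),(30,"stop screws",[(464,219),(466,236)]),(20,"disc",[(258,248)])):
    P=onz("top",np.array(pts)*f-.18,z);print(nm,P.round(1).tolist(), np.polyfit(P[:,1],P[:,0],1) if len(P)>3 else "")
v=im.copy()[100:200,130:340];mm=np.repeat((m[100:200,130:340]*255).astype(np.uint8)[...,None],3,2);tm=np.repeat((tabmask(im)[100:200,130:340]*255).astype(np.uint8)[...,None],3,2)
cv2.imwrite("pics/m.png",cv2.resize(np.vstack([v[:,:,::-1],mm,tm]),None,fx=2,fy=2,interpolation=cv2.INTER_NEAREST)[:600])
E
```

```text
(340, 270) [224 216 186]
(356, 285) [199 190 170]
(300, 211) [80 42 24]
(466, 229) [91 47 25]
(356, 330) [135  90  50]
(300, 230) [133  88  48]
tab ((541.383056640625, 66.49253845214844), (96.86327362060547, 119.02384948730469), 3.0721991062164307)
rail+stop ((667.282470703125, 22.748275756835938), (528.3840942382812, 122.28997802734375), 86.40058898925781)
screws [[655.9, 258.5], [668.6, 129.7], [683.3, -9.9], [697.1, -138.5]] [-1.03986047e-01  6.82468508e+02]
stop screws [[662.2, -131.2], [631.2, -134.9]] 
disc [[608.1, 243.7]]
```

View pics/m.png

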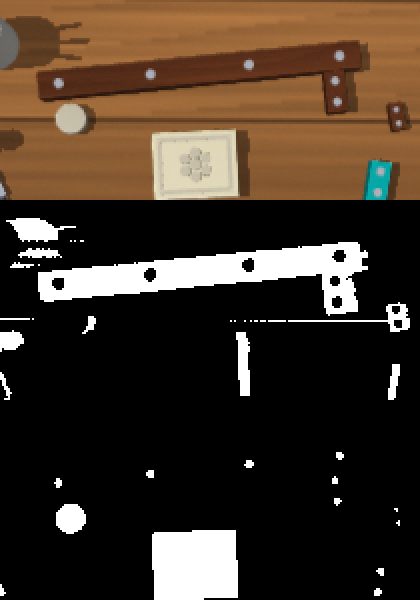

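The mask confirms the rail, the stop at its −y end and a clean tablet outline. 
- **Rail:** origin ≈ (676.5, 60), axis turned 5.9°.
- **Tablet:** (541.4, 66.5), turned about 3°. In the rail frame it is at (−133.7, 20), and the target is (−68, −115).

I'll go to a spot in front of the tablet, in line with the rail.

Call:
{"name": "step_arm", "arguments": {"steps": [[0,0,0,0,0,0.0193,0.6],[0,0,0,0,0,0.0193,0.6],[0.075,-0.139,0,0,0,0,0.6],[0.075,-0.139,0,0,0,0,0.6],[0.075,-0.139,0,0,0,0,0.6],[0.075,-0.139,0,0,0,0,0.6],[0.075,-0.139,0,0,0,0,0.6],[0.075,-0.139,0,0,0,0,0.6],[0.075,-0.139,0,0,0,0,0.6],[0.075,-0.139,0,0,0,0,0.6]]}}

```text
t: 0.93
ee_pos: [323.9, -270.6, 231.1]
eef_rot: [[0.995, 0.102, -0.0], [0.102, -0.995, 0.0], [-0.0, -0.0, -1.0]]
wrist_force: [1.4, -0.5, 0.4]
opening: 0.602
grip_force: 0.0
```

Call:
{"name": "step_arm", "arguments": {"steps": [[0.075,-0.139,0,0,0,0,0.6],[0.075,-0.139,0,0,0,0,0.6],[0.075,-0.139,0,0,0,0,0.6],[0.075,-0.139,0,0,0,0,0.6],[0.075,-0.139,0,0,0,0,0.6],[0.075,-0.139,0,0,0,0,0.6],[0.075,-0.139,0,0,0,0,0.6],[0.075,-0.139,0,0,0,0,0.6],[0,0,0,0,0,0,0.6],[0,0,0,0,0,0,0.6]]}}

```text
t: 1.77
ee_pos: [444.5, 21.2, 230.8]
eef_rot: [[0.994, 0.108, -0.001], [0.108, -0.994, -0.0], [-0.001, 0.0, -1.0]]
wrist_force: [-0.4, -0.0, -0.1]
opening: 0.599
grip_force: 0.0
```

Call:
{"name": "step_arm", "arguments": {"steps": [[0.04,-0.069,0.126,0,0,0,0.6],[0.04,-0.069,0.126,0,0,0,0.6],[0,0,0.126,0,0,0,0.6],[0,0,0.126,0,0,0,0.6],[0,0,0.126,0,0,0,0.6],[0,0,0.126,0,0,0,0.6],[0,0,0.08,0,0,0,0.6],[0,0,0.05,0,0,0,0.6],[0,0,0,0,0,0,0.6]]}}

```text
t: 2.52
ee_pos: [457.9, 50.0, 7.1]
eef_rot: [[0.994, 0.107, -0.006], [0.107, -0.994, 0.003], [-0.006, -0.004, -1.0]]
wrist_force: [-0.9, -0.6, -0.5]
opening: 0.602
grip_force: 0.0
```

```bash
python3 - <<'E'
from h import *
im=save("top","pics/t1.png");s=state();print(s["ee_pos"],s["wrist_force"],s["t"])
cv2.imwrite("pics/t1b.png",cv2.resize(im[90:290,110:350,::-1],None,fx=2.5,fy=2.5))
E
```

```text
[459.21493876  50.33177621   8.62802045] [ 0.5717354  -0.54822619 -0.49585959] 2.5667
```

View pics/t1b.png

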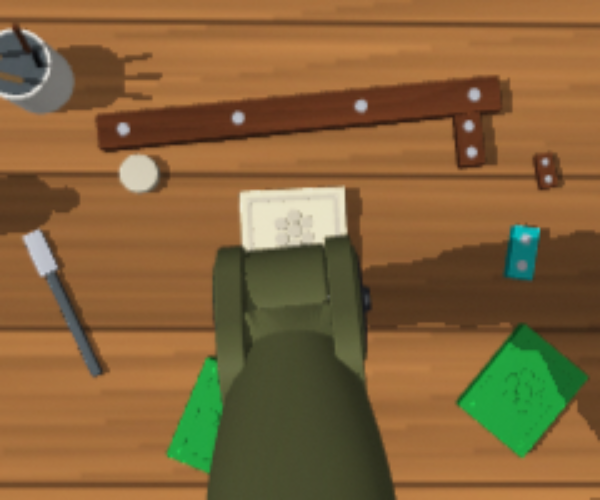

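Top view: the fingers are down just in front of the tablet (centre at about (292,225) in the crop), clear of the green ones. Now I push it towards the rail.

Call:
{"name": "step_arm", "arguments": {"steps": [[0,-0.028,0,0,0,0,0.6],[0.032,0,0,0,0,0,0.6],[0.032,0,0,0,0,0,0.6],[0.032,0,0,0,0,0,0.6],[0.032,0,0,0,0,0,0.6],[0.032,0,0,0,0,0,0.6],[0.032,0,0,0,0,0,0.6],[0.032,0,0,0,0,0,0.6],[0.032,0,0,0,0,0,0.6],[0,0,0,0,0,0,0.6]]}}

```text
t: 3.4
ee_pos: [525.4, 62.7, 10.1]
eef_rot: [[0.993, 0.114, -0.001], [0.114, -0.993, 0.007], [-0.0, -0.007, -1.0]]
wrist_force: [-2.2, -2.0, 1.0]
opening: 0.599
grip_force: 1.2
```

```bash
python3 - <<'E'
from h import *
im=save("top","pics/t2.png");s=state();print(s["ee_pos"],s["wrist_force"],s["t"])
d=np.array(s["ee_pos"])[:2]-[676.5,60];u=np.array([-.1035,.9946]);n=np.array([.9946,.1035]);print(d@n,d@u)
cv2.imwrite("pics/t2b.png",cv2.resize(im[90:290,110:350,::-1],None,fx=2.5,fy=2.5))
E
```

```text
[525.38104001  62.70484766  10.09257728] [-0.9912193  -0.69276446 -0.5296866 ] 3.45
-150.02296586996323 18.331053846139167
```

View pics/t2b.png

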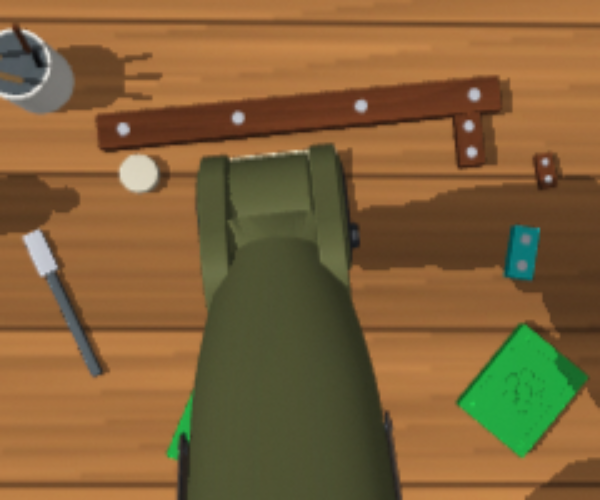

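The tablet is mostly hidden by the arm and is moving squarely. The disc hasn't moved. I continue slowly.

Call:
{"name": "step_arm", "arguments": {"steps": [[0.016,0,0.008,0,0,0.0015,0.6],[0.016,0,0.008,0,0,0,0.6],[0.016,0,0,0,0,0,0.6],[0.016,0,0,0,0,0,0.6],[0.008,0,0,0,0,0,0.6],[0.006,0,0,0,0,0,0.6],[0,0,0,0,0,0,0.6]]}}

```text
t: 4.03
ee_pos: [544.2, 62.3, 5.7]
eef_rot: [[0.994, 0.108, -0.001], [0.108, -0.994, 0.009], [-0.0, -0.009, -1.0]]
wrist_force: [-1.6, -0.2, -0.8]
opening: 0.603
grip_force: 1.1
```

Call:
{"name": "step_arm", "arguments": {"steps": [[0.006,0,0,0,0,0,0.6],[0.006,0,0,0,0,0,0.6],[0,0,0,0,0,0,0.6]]}}

```text
t: 4.28
ee_pos: [547.2, 62.6, 5.8]
eef_rot: [[0.994, 0.108, -0.001], [0.108, -0.994, 0.009], [0.0, -0.009, -1.0]]
wrist_force: [-2.8, -0.5, -1.9]
opening: 0.598
grip_force: 1.6
```

Call:
{"name": "step_arm", "arguments": {"steps": [[0.006,0,0,0,0,0,0.6],[0.006,0,0,0,0,0,0.6],[0,0,0,0,0,0,0.6]]}}

```text
t: 4.53
ee_pos: [548.9, 62.9, 5.8]
eef_rot: [[0.994, 0.108, -0.003], [0.108, -0.994, 0.009], [-0.002, -0.01, -1.0]]
wrist_force: [-6.7, -0.9, 2.4]
opening: 0.598
grip_force: 3.5
```

Call:
{"name": "step_arm", "arguments": {"steps": [[0.006,0,0,0,0,0,0.6],[0.006,0,0,0,0,0,0.6],[0,0,0,0,0,0,0.6]]}}

```text
t: 4.78
ee_pos: [548.9, 62.8, 5.6]
eef_rot: [[0.994, 0.108, -0.008], [0.108, -0.994, 0.009], [-0.007, -0.01, -1.0]]
wrist_force: [-15.2, -1.5, 11.3]
opening: 0.598
grip_force: 7.7
```

Flush against the rail: 15 N and no more motion. I back off, rise and turn 90° for the end push.

Call:
{"name": "step_arm", "arguments": {"steps": [[-0.06,0,0,0,0,0,0.6],[-0.06,0,0,0,0,0,0.5],[0,0,-0.15,0,0,0,0.45],[0,0,-0.15,0,0,0,0.45],[0,0,-0.05,0,0,0,0.45],[0,0,0,0,0,0,0.45]]}}

```text
t: 5.28
ee_pos: [528.5, 59.7, 98.4]
eef_rot: [[0.994, 0.108, 0.01], [0.108, -0.994, 0.011], [0.011, -0.009, -1.0]]
wrist_force: [0.2, 1.2, -0.2]
opening: 0.452
grip_force: 0.0
```

```bash
cat >> h.py <<'E'
U=np.array([-.1035,.9946]);N=np.array([.9946,.1035]);O=np.array([676.5,60])
def rf(p): d=np.asarray(p)[:2]-O; return np.round([d@N,d@U],1)
def to(xr,yr):
    s=state();R=np.array(s["eef_rot"]);t=O+xr*N+yr*U-np.array(s["ee_pos"])[:2]
    return (R[:2,:2].T@t/250).round(4)
E
python3 - <<'E'
from h import *
s=state();print(s["ee_pos"],rf(s["ee_pos"]),np.round(s["joints"],2),s["wrist_force"],s["t"],to(-70,118))
E
```

```text
[528.48326746  59.74231276  98.43740075] [-147.2   15.1] [ 0.11  0.27 -0.42  0.87  0.01  3.14] [ 0.15363762  1.2339851  -0.16475362] 5.2833 [ 0.3108 -0.4103]
```

Call:
{"name": "step_arm", "arguments": {"steps": [[0.078,-0.103,0,0,0,0,0.45],[0.078,-0.103,0,0,0,0,0.45],[0.078,-0.103,0,0,0,0,0.45],[0.078,-0.103,0,0,0,0,0.45],[0,0,0,0,0,-0.0192,0.45],[0,0,0,0,0,-0.0192,0.45],[0,0,0,0,0,-0.0192,0.45],[0,0,0,0,0,-0.0192,0.45],[0,0,0,0,0,-0.0192,0.45],[0,0,0,0,0,-0.0192,0.45]]}}

```text
t: 6.12
ee_pos: [594.5, 126.4, 95.4]
eef_rot: [[0.611, 0.791, -0.008], [0.791, -0.61, 0.049], [0.034, -0.037, -0.999]]
wrist_force: [0.1, -0.2, -0.2]
opening: 0.449
grip_force: 0.0
```

Call:
{"name": "step_arm", "arguments": {"steps": [[0,0,0,0,0,-0.0192,0.45],[0,0,0,0,0,-0.0192,0.45],[0,0,0,0,0,-0.0192,0.45],[0,0,0,0,0,-0.0192,0.45],[0,0,0,0,0,-0.0192,0.45],[0,0,0,0,0,-0.0192,0.45],[0,0,0,0,0,-0.0185,0.45],[0,0,0,0,0,0,0.45],[0,0,0,0,0,0,0.45]]}}

```text
t: 6.87
ee_pos: [594.1, 126.3, 95.5]
eef_rot: [[-0.172, 0.985, -0.009], [0.984, 0.172, 0.049], [0.05, -0.0, -0.999]]
wrist_force: [-0.1, -0.8, -1.1]
opening: 0.451
grip_force: 0.0
```

```bash
python3 - <<'E'
from h import *
im=save("top","pics/t3.png")
s=state();print(s["ee_pos"],rf(s["ee_pos"]),np.round(s["joints"],2),s["wrist_force"],s["t"],to(-70,118))
R=np.array(s["eef_rot"]);print(R.round(3),np.degrees(np.arctan2(R[1,0],R[0,0])))
save("scene","pics/s3.png")
a=cv2.imread("pics/t3.png")[90:190,110:350];b=cv2.imread("pics/s3.png")[150:250,180:420]
cv2.imwrite("pics/t3b.png",cv2.resize(np.vstack([a,b]),None,fx=3,fy=3,interpolation=cv2.INTER_CUBIC))
E
```

```text
[593.93963304 126.30817061  95.56178799] [-75.3  74.5] [ 0.18  0.41 -0.23  0.93  0.05  1.58] [0.54000979 0.4157847  0.33987815] 6.9167 [0.1719 0.033 ]
[[-0.172  0.985 -0.009]
 [ 0.984  0.172  0.049]
 [ 0.05  -0.    -0.999]] 99.91922532871698
```

View pics/t3b.png

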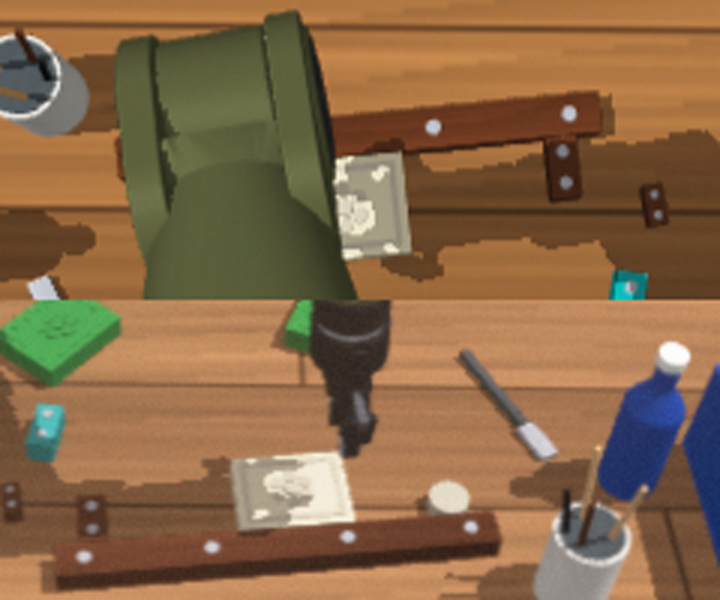

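Below in the scene crop, the tablet lies flush along the rail at (290,490), with the disc untouched at (447,498). The gripper isn't yet at the end position and is tilted by 0.05 rad. I correct both.

Call:
{"name": "step_arm", "arguments": {"steps": [[0,0,0,0,-0.008,0.011,0.45],[0.087,0.01,0,0,0,0,0.45],[0.087,0.01,0,0,0,0,0.45],[0,0,0,0,0,0,0.45],[0,0,0,0,0,0,0.45]]}}

```text
t: 7.38
ee_pos: [594.0, 170.9, 95.8]
eef_rot: [[-0.107, 0.994, -0.002], [0.994, 0.107, -0.001], [-0.001, -0.002, -1.0]]
wrist_force: [0.3, 0.3, -0.4]
opening: 0.451
grip_force: 0.0
```

```bash
python3 - <<'E'
from h import *
s=state();print(s["ee_pos"],rf(s["ee_pos"]),to(-70,118))
R=np.array(s["eef_rot"]);print(R.round(3),np.degrees(np.arctan2(R[1,0],R[0,0])))
E
```

```text
[594.01759153 170.92644598  95.77139869] [-70.6 118.9] [-0.0035  0.0022]
[[-0.107  0.994 -0.002]
 [ 0.994  0.107 -0.001]
 [-0.001 -0.002 -1.   ]] 96.16573849190227
```

Call:
{"name": "step_arm", "arguments": {"steps": [[0,0,0.12,0,0,0,0.45],[0,0,0.12,0,0,0,0.45],[0,0,0.11,0,0,0,0.45],[0,0,0,0,0,0,0.45],[-0.03,0,0,0,0,0,0.45],[-0.03,0,0,0,0,0,0.45],[-0.03,0,0,0,0,0,0.45]]}}

```text
t: 7.97
ee_pos: [597.9, 146.8, 10.5]
eef_rot: [[-0.106, 0.994, 0.001], [0.994, 0.106, -0.0], [-0.0, 0.001, -1.0]]
wrist_force: [-0.3, -0.2, 0.9]
opening: 0.454
grip_force: 0.0
```

Call:
{"name": "step_arm", "arguments": {"steps": [[-0.024,0,0,0,0,0,0.45],[-0.024,0,0,0,0,0,0.45],[-0.024,0,0,0,0,0,0.45],[-0.024,0,0,0,0,0,0.45],[-0.024,0,0,0,0,0,0.45],[-0.024,0,0,0,0,0,0.45],[-0.024,0,0,0,0,0,0.45],[-0.024,0,0,0,0,0,0.45],[0,0,0,0,0,0,0.45]]}}

```text
t: 8.72
ee_pos: [602.9, 99.8, 10.5]
eef_rot: [[-0.106, 0.994, 0.001], [0.994, 0.106, 0.002], [0.002, 0.001, -1.0]]
wrist_force: [-0.7, 4.2, 2.3]
opening: 0.446
grip_force: 1.7
```

```bash
python3 - <<'E'
from h import *
save("top","pics/t4.png");save("scene","pics/s4.png")
s=state();print(s["ee_pos"],rf(s["ee_pos"]),s["wrist_force"],s["t"],to(-70,-44))
R=np.array(s["eef_rot"]);print(R.round(3),np.degrees(np.arctan2(R[1,0],R[0,0])))
a=cv2.imread("pics/t4.png")[90:190,110:350];b=cv2.imread("pics/s4.png")[150:250,180:420]
cv2.imwrite("pics/t4b.png",cv2.resize(np.vstack([a,b]),None,fx=3,fy=3,interpolation=cv2.INTER_CUBIC))
E
```

```text
[602.72632345  99.82431463   9.95233202] [-69.3  47.2] [0.10502351 1.8789934  1.4439745 ] 8.8167 [-0.365  -0.0041]
[[-0.107  0.994  0.001]
 [ 0.994  0.107  0.   ]
 [ 0.     0.001 -1.   ]] 96.11767080092602
```

View pics/t4b.png

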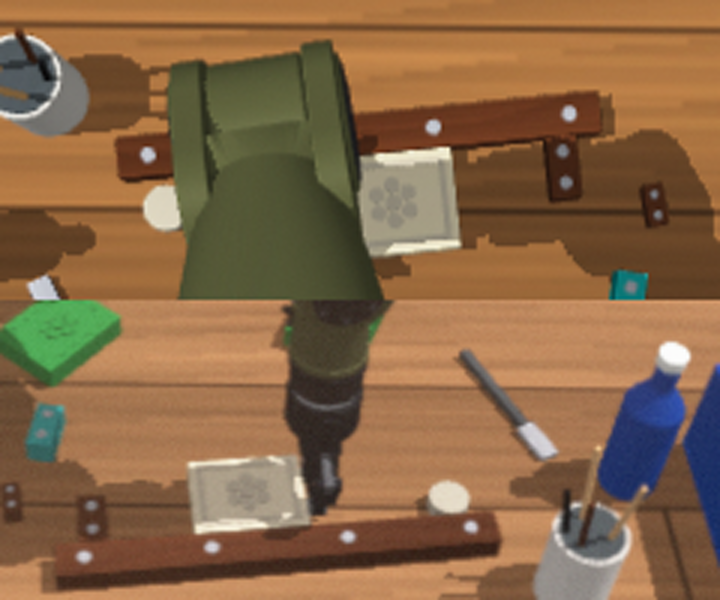

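The tablet slides along the rail, still flush, and is about 90 mm from the stop. I keep pushing.

Call:
{"name": "step_arm", "arguments": {"steps": [[-0.024,0,0,0,0,0,0.45],[-0.024,0,0,0,0,0,0.45],[-0.024,0,0,0,0,0,0.45],[-0.024,0,0,0,0,0,0.45],[-0.024,0,0,0,0,0,0.45],[-0.024,0,0,0,0,0,0.45],[-0.024,0,0,0,0,0,0.45],[-0.024,0,0,0,0,0,0.45],[-0.024,0,0,0,0,0,0.45],[0,0,0,0,0,0,0.45]]}}

```text
t: 9.65
ee_pos: [608.1, 46.8, 9.7]
eef_rot: [[-0.107, 0.994, -0.0], [0.994, 0.107, 0.002], [0.002, -0.0, -1.0]]
wrist_force: [0.4, 4.6, 3.9]
opening: 0.449
grip_force: 2.5
```

Call:
{"name": "step_arm", "arguments": {"steps": [[-0.02,0,0,0,0,0,0.45],[-0.02,0,0,0,0,0,0.45],[-0.02,0,0,0,0,0,0.45],[-0.016,0,0,0,0,0,0.45],[-0.016,0,0,0,0,0,0.45],[0,0,0,0,0,0,0.45]]}}

```text
t: 10.15
ee_pos: [610.4, 24.2, 9.6]
eef_rot: [[-0.108, 0.994, -0.001], [0.994, 0.108, 0.002], [0.002, -0.0, -1.0]]
wrist_force: [-0.0, 5.8, 5.5]
opening: 0.451
grip_force: 2.9
```

```bash
python3 - <<'E'
from h import *
s=state();print(s["ee_pos"],rf(s["ee_pos"]),s["wrist_force"],s["t"],to(-70,-44))
R=np.array(s["eef_rot"]);print(R.round(3),np.degrees(np.arctan2(R[1,0],R[0,0])))
E
```

```text
[610.43784624  24.20038035   9.6035621 ] [-69.4 -28.8] [-7.10403349e-05  5.83470517e+00  5.49626262e+00] 10.15 [-0.0609 -0.0026]
[[-0.108  0.994 -0.001]
 [ 0.994  0.108  0.002]
 [ 0.002 -0.    -1.   ]] 96.17268968816822
```

Call:
{"name": "step_arm", "arguments": {"steps": [[-0.012,0,0,0,0,0,0.45],[-0.012,0,0,0,0,0,0.45],[-0.012,0,0,0,0,0,0.45],[-0.008,0,0,0,0,0,0.45],[-0.006,0,0,0,0,0,0.45],[0,0,0,0,0,0,0.45]]}}

```text
t: 10.65
ee_pos: [611.6, 12.4, 9.6]
eef_rot: [[-0.108, 0.994, -0.001], [0.994, 0.108, 0.003], [0.003, -0.001, -1.0]]
wrist_force: [-0.9, 6.7, 5.7]
opening: 0.447
grip_force: 3.6
```

Call:
{"name": "step_arm", "arguments": {"steps": [[-0.006,0,0,0,0,0,0.45],[-0.006,0,0,0,0,0,0.45],[0,0,0,0,0,0,0.45]]}}

```text
t: 10.9
ee_pos: [611.8, 10.2, 9.6]
eef_rot: [[-0.108, 0.994, -0.001], [0.994, 0.108, 0.004], [0.004, -0.001, -1.0]]
wrist_force: [-0.7, 9.8, 6.8]
opening: 0.45
grip_force: 4.9
```

Call:
{"name": "step_arm", "arguments": {"steps": [[-0.006,0,0,0,0,0,0.45],[-0.006,0,0,0,0,0,0.45],[0,0,0,0,0,0,0.45]]}}

```text
t: 11.15
ee_pos: [611.8, 10.2, 9.6]
eef_rot: [[-0.11, 0.994, -0.002], [0.994, 0.11, 0.01], [0.01, -0.001, -1.0]]
wrist_force: [-1.3, 18.8, 7.4]
opening: 0.451
grip_force: 9.4
```

It stalled at 19 N, so the end is butted. I retreat, rise clear and look.

Call:
{"name": "step_arm", "arguments": {"steps": [[0.04,0,0,0,0,0,0.45],[0.08,0,0,0,0,0,0.45],[0.08,0,0,0,0,0,0.45],[0,0,-0.15,0,0,0,0.45],[0,0,-0.15,0,0,0,0.45],[0.1,-0.1,-0.1,0,0,0,0.45],[0.1,-0.12,0,0,0,0,0.45],[0.1,-0.12,0,0,0,0,0.45],[0,0,0,0,0,0,0.45]]}}

```text
t: 11.9
ee_pos: [508.5, 120.8, 107.4]
eef_rot: [[-0.11, 0.994, -0.007], [0.994, 0.11, -0.001], [-0.001, -0.008, -1.0]]
wrist_force: [-0.1, -0.2, -0.5]
opening: 0.453
grip_force: 0.0
```

```bash
python3 - <<'E'
from h import *
im=save("top","pics/t5.png");save("scene","pics/s5.png")
s=state();print(s["ee_pos"],rf(s["ee_pos"]),s["wrist_force"],s["t"])
try:
    c=np.array([620.8,-61.4]);
    m=tabmask(im);n,l,st,ce=cv2.connectedComponentsWithStats(m.astype(np.uint8))
    for i in range(1,n):
        if 300<st[i,4]<3000:
            cn,_=cv2.findContours((l==i).astype(np.uint8),0,1);r,p=rect(cn[0],30);print(r,rf(r[0]))
except Exception as e:print(e)
a=cv2.imread("pics/t5.png")[90:190,110:350];b=cv2.imread("pics/s5.png")[150:250,180:420]
cv2.imwrite("pics/t5b.png",cv2.resize(np.vstack([a,b]),None,fx=3,fy=3,interpolation=cv2.INTER_CUBIC))
E
```

```text
[513.75525029 119.28367082 107.91972363] [-155.7   75.8] [0.53178877 0.06747899 0.16333128] 12.0
((1030.5389404296875, 33.127262115478516), (66.75732421875, 163.5541229248047), 0.7804339528083801) [349.3 -63.4]
((1021.860595703125, -177.91590881347656), (109.74018859863281, 240.4027557373047), 16.37704086303711) [ 318.9 -272.4]
((975.1085205078125, 296.1704406738281), (67.03861236572266, 81.66966247558594), 59.42795944213867) [321.4 204. ]
((963.1455078125, -375.67529296875), (60.84305191040039, 100.49849700927734), 11.434737205505371) [ 240. -463.]
((968.085693359375, 102.79810333251953), (228.08253479003906, 21.955059051513672), 89.92583465576172) [294.4  12.4]
((742.0828247070312, 642.3804321289062), (100.23487854003906, 76.90841674804688), 22.365571975708008) [125.5 572.4]
((710.648681640625, -703.8856201171875), (111.61396789550781, 105.42230987548828), 28.738372802734375) [ -45.1 -763.3]
((694.1124877929688, -380.14605712890625), (94.95479583740234, 95.2518081665039), 0.3619655668735504) [ -28.  -439.6]
((639.9828491210938, 605.591552734375), (84.02070617675781, 52.516883850097656), 1.0993881225585938) [ 20.1 546.4]
((620.6539306640625, -60.57422637939453), (96.82329559326172, 119.45777130126953), 6.429385662078857) [ -68.  -114.1]
((597.4946899414062, 683.6199340820312), (32.55799102783203, 101.44758605957031), 88.49420928955078) [-14.  628.4]
((107.51225280761719, -392.3383483886719), (28.424360275268555, 195.4219970703125), 22.81945037841797) [-612.7 -391. ]
```

View pics/t5b.png

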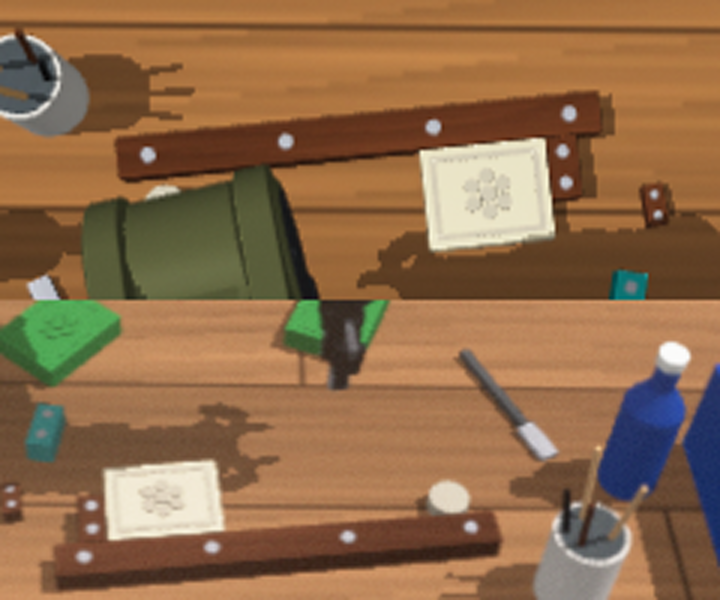

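The top view puts the tablet at (−68.0, −114.1) in the rail frame, against the target (−68, −115), with the disc and tools unmoved. The angle reads 6.4° against the rail's 5.9–6.2°, so I'll seat it with one gentle press at the middle of the long side.

Call:
{"name": "step_arm", "arguments": {"steps": [[-0.153,-0.012,0,0,0,0,0],[-0.153,-0.012,0,0,0,0,0],[-0.153,-0.012,0,0,0,0,0],[-0.153,0,0,0,0,0,0],[-0.153,0,0,0,0,0,0],[0,0,0,0,0,0,0],[0,0,0,0,0,0,0]]}}

```text
t: 12.58
ee_pos: [527.2, -74.9, 107.6]
eef_rot: [[-0.102, 0.995, -0.002], [0.995, 0.102, -0.002], [-0.001, -0.002, -1.0]]
wrist_force: [0.6, 0.2, -1.2]
opening: 0.002
grip_force: 0.0
```

```bash
python3 - <<'E'
from h import *
s=state();print(s["ee_pos"],rf(s["ee_pos"]),s["wrist_force"],s["t"],to(-165,-112),s["opening"])
R=np.array(s["eef_rot"]);print(R.round(3),np.degrees(np.arctan2(R[1,0],R[0,0])))
E
```

```text
[527.22390487 -74.94312756 107.62069587] [-162.4 -118.8] [ 0.63041615  0.2275993  -1.18458184] 12.5833 [ 0.0271 -0.0103] 0.0021284419039567294
[[-0.102  0.995 -0.002]
 [ 0.995  0.102 -0.002]
 [-0.001 -0.002 -1.   ]] 95.84350065911217
```

Call:
{"name": "step_arm", "arguments": {"steps": [[0.01,0,0.127,0,0,0,0],[0,0,0.127,0,0,0,0],[0,0,0.127,0,0,0,0],[0,0,0,0,0,0,0],[0,0.024,0,0,0,0,0],[0,0.024,0,0,0,0,0],[0,0.02,0,0,0,0,0],[0,0.012,0,0,0,0,0],[0,0,0,0,0,0,0]]}}

```text
t: 13.33
ee_pos: [548.4, -67.2, 14.2]
eef_rot: [[-0.108, 0.994, 0.001], [0.994, 0.108, -0.001], [-0.001, 0.001, -1.0]]
wrist_force: [0.6, -0.0, -0.2]
opening: -0.001
grip_force: 0.0
```

Call:
{"name": "step_arm", "arguments": {"steps": [[0,0.008,0,0,0,0,0],[0,0.008,0,0,0,0,0],[0,0.008,0,0,0,0,0],[0,0,0,0,0,0,0]]}}

```text
t: 13.67
ee_pos: [552.2, -66.6, 12.6]
eef_rot: [[-0.107, 0.994, -0.002], [0.994, 0.107, -0.001], [-0.0, -0.002, -1.0]]
wrist_force: [0.3, -0.2, 0.7]
opening: 0.0
grip_force: 0.0
```

Call:
{"name": "step_arm", "arguments": {"steps": [[0,0.008,0,0,0,0,0],[0,0.008,0,0,0,0,0],[0,0.006,0,0,0,0,0],[0,0,0,0,0,0,0]]}}

```text
t: 14.0
ee_pos: [557.6, -66.0, 12.4]
eef_rot: [[-0.107, 0.994, -0.002], [0.994, 0.107, -0.001], [-0.0, -0.002, -1.0]]
wrist_force: [-1.3, 0.7, 0.4]
opening: 0.001
grip_force: 0.0
```

Call:
{"name": "step_arm", "arguments": {"steps": [[0,0.006,0,0,0,0,0],[0,0.006,0,0,0,0,0],[0,0,0,0,0,0,0]]}}

```text
t: 14.25
ee_pos: [559.6, -65.7, 12.2]
eef_rot: [[-0.107, 0.994, -0.004], [0.994, 0.107, -0.001], [-0.0, -0.004, -1.0]]
wrist_force: [-2.4, 0.0, 0.4]
opening: 0.001
grip_force: 1.2
```

Call:
{"name": "step_arm", "arguments": {"steps": [[0,0.006,0,0,0,0,0],[0,0.006,0,0,0,0,0],[0,0,0,0,0,0,0]]}}

```text
t: 14.5
ee_pos: [559.8, -65.6, 12.0]
eef_rot: [[-0.107, 0.994, -0.008], [0.994, 0.107, -0.001], [-0.001, -0.008, -1.0]]
wrist_force: [-10.2, -2.1, 8.8]
opening: -0.0
grip_force: 5.2
```

Call:
{"name": "step_arm", "arguments": {"steps": [[0,0.005,0,0,0,0,0],[0,0,0,0,0,0,0]]}}

```text
t: 14.67
ee_pos: [559.9, -65.6, 11.9]
eef_rot: [[-0.107, 0.994, -0.01], [0.994, 0.107, -0.002], [-0.001, -0.01, -1.0]]
wrist_force: [-13.5, -2.2, 12.2]
opening: -0.005
grip_force: 6.8
```

Call:
{"name": "step_arm", "arguments": {"steps": [[0,-0.02,0,0,0,0,0],[0,-0.06,0,0,0,0,0],[0,-0.08,0,0,0,0,0],[0,0,-0.12,0,0,0,0],[0,0,-0.15,0,0,0,0],[0,-0.12,-0.1,0,0,0,0],[0,-0.12,0,0,0,0,0],[0,-0.12,0,0,0,0,0],[0,0,0,0,0,0,0],[0,0,0,0,0,0,0]]}}

```text
t: 15.5
ee_pos: [434.5, -79.1, 105.5]
eef_rot: [[-0.106, 0.994, -0.001], [0.994, 0.106, -0.001], [-0.0, -0.002, -1.0]]
wrist_force: [0.5, -0.4, 0.8]
opening: 0.004
grip_force: 0.0
```

```bash
python3 - <<'E'
from h import *
im=save("top","pics/t6.png");save("scene","pics/s6.png")
s=state();print(s["ee_pos"],rf(s["ee_pos"]),s["wrist_force"],s["t"])
m=tabmask(im);n,l,st,ce=cv2.connectedComponentsWithStats(m.astype(np.uint8))
for i in range(1,n):
    if 300<st[i,4]<3000:
        cn,_=cv2.findContours((l==i).astype(np.uint8),0,1);r,p=rect(cn[0],30)
        if abs(r[0][1]+60)<30 and r[0][0]<800:print(r,rf(r[0]))
a=cv2.imread("pics/t6.png")[110:180,220:340];b=cv2.imread("pics/s6.png")[190:260,190:310]
cv2.imwrite("pics/t6b.png",cv2.resize(np.hstack([a,b]),None,fx=3.3,fy=3.3,interpolation=cv2.INTER_CUBIC))
E
```

```text
[436.66726109 -79.22813565 105.68341357] [-252.9 -113.7] [-0.21544902 -0.28449187  0.10045976] 15.6
((620.8707885742188, -60.553924560546875), (96.67906188964844, 119.3603515625), 6.413449764251709) [ -67.8 -114.1]
```

View pics/t6b.png

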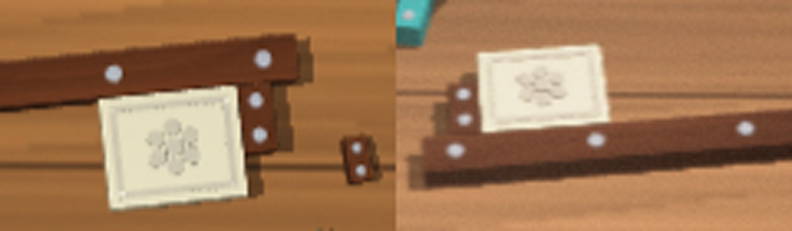

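Both views show the tablet's long side against the rail and its end against the stop with no visible gap. I'll hand it in.

```bash
python3 -c "
from station import *
print(finish_job())"
```

```text
the job is handed in; nothing more can be done
None
```

I pushed the tablet flat along the bench into the corner, long side flush to the rail and end against the stop, with no visible gap in the last pictures, and handed the job in after about 16 s; nothing else appears to have moved, though I got no verdict back.

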